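Lay the tall gift box down in the labelling cradle and seat it against the end stop

TASK

The tall gift box is standing on end in the wooden labelling cradle: topple it towards the end stop by pushing it near its top, so that it lies on its broad side in the cradle. Then slide it along by its bottom end until its top end lightly but definitely presses in the sprung pad of the end stop, and leave it there, still resting against the pad. Be gentle with box and pad, do not push the end stop with the fingers, and leave the mug, the bowl and the candle alone.

Things in the scene. Friction and masses are not known exactly. Their poses are not given: they have to be found in the camera images.
- gift_box: Rigid plain brown gift box, 70 (x) by 100 (y, too wide to grasp) by 200 mm (z), 0.25 to 0.5 kg, balance point at its middle. Origin: centre of its underside. It starts standing on the cradle floor, its 100 mm wide faces looking along the cradle. It tips by itself once leaned past 0.34 rad; pushed low it slides. Fingers may press it with 20 N at most.
- gift_box_top (a point): Centre of the box's top end, 200 mm from its origin along its z; axes as the box. Sliding the lying box along the felt takes some 1 to 5 N.
- cradle: Fixed plywood channel, 490 mm long, 110 mm wide inside, grey felt floor 12 mm above the table; side rails 10 mm thick, tops 42 mm above the table. It spans x -220 to 270 mm; origin: under its middle line, on the table. x runs along the channel towards the end stop (the way the box must fall), y across, z up. The box starts 140 to 170 mm from the origin towards -x.
- end_stop: Dark wooden bracket fixed across the channel at its +x end, 20 mm thick, top 72 mm above the table; origin in its middle at the cradle floor, axes as the cradle. A level steel spindle through it carries a dark pad, 84 mm wide, 50 mm high, 8 mm thick, facing the box. How far the pad stands out varies and is not measured: its face is 73 to 133 mm from the bracket's origin, towards -x.
- end_stop_axis (a point): Point on the bracket on the spindle's axis, 35 mm above the cradle floor. The pad is sprung: it gives 1 mm per 2.5 N, and starts to give at once. 3 to 8 N on the pad, over and above sliding friction, held half a second, is right; over 15 N is too much. Feel for the rise in force. Left alone, the box keeps its place by friction and the pad goes on bearing on it.
- mug: White mug, 80 mm wide, 85 mm tall; origin under its centre. Leave alone.
- clay_bowl: Clay bowl, 120 mm wide, 60 mm tall; origin under its centre. Leave alone.
- candle: Pillar candle, 60 mm wide, 100 mm tall; origin under its centre. Leave alone.
There are look-alikes about, which are no part of the job. Of the things like the gift_box, leave any that is blue; of the rest the smaller one is meant.

How it is judged:
On the way, in this order (a step that is already met when the one before it is completed fails the run):
1. the box lies on its broad side in the cradle, its top end towards the end stop, and rests (angle between gift_box's own z axis and vertical between 1.5 and 1.64 rad and angle between gift_box's own x axis and vertical above 3 rad and angle between the z axis of gift_box and the x axis of cradle, either way round below 0.08 rad and z of gift_box_top in the frame of cradle between 0.04 and 0.056 m and linear speed of gift_box below 0.02 m/s and angular speed of gift_box below 0.1 rad/s), for 0.2 s.
2. the lying box presses on the end stop with at least 2 N (angle between gift_box's own z axis and vertical between 1.5 and 1.64 rad and angle between gift_box's own x axis and vertical above 3 rad and angle between the z axis of gift_box and the x axis of cradle, either way round below 0.08 rad and z of gift_box_top in the frame of cradle between 0.04 and 0.056 m and contact force between gift_box and end_stop above 2 N), for 0.2 s.
At the end, for the whole second after the job is handed in: The box rests on its broad side on the cradle floor between the rails (0.07 rad), along the cradle within 0.08 rad, its top end towards the end stop, within 12 mm of the channel's middle, and still bearing on the sprung pad (over 0.3 N) (angle between gift_box's own z axis and vertical between 1.5 and 1.64 rad and angle between gift_box's own x axis and vertical above 3 rad and angle between the z axis of gift_box and the x axis of cradle, either way round below 0.08 rad and z of gift_box_top in the frame of cradle between 0.04 and 0.056 m and x of gift_box_top in the frame of cradle between 0.12 and 0.195 m and contact force between gift_box and end_stop above 0.3 N and y of gift_box_top in the frame of cradle between -0.012 and 0.012 m and linear speed of gift_box below 0.01 m/s); the robot touches nothing.
It fails at once if the box is pressed on the end stop with more than 15 N (contact force between gift_box and end_stop above 15 N).
It fails at once if the fingers push the end stop with more than 8 N (contact force between the fingers and end_stop above 8 N).
It fails at once if the fingers press on the box with more than 20 N (contact force between the fingers and gift_box above 20 N).
It fails at once if the mug, the bowl or the candle is moved by more than 15 mm (distance of any of mug, clay_bowl, candle from where it was at the start of the episode above 0.015 m).
It also fails if it takes over 64 s, if anything falls off the work surface, if the arm or the gripper's body presses on something with over 40 N, if the wrist force passes 120 N, or if a joint passes its speed limit or range.

ROBOT

A 6-joint arm with a two-finger parallel gripper is mounted at the origin on the work surface. World frame = base frame: x ahead of the robot, y to its left, z up, the work surface at z = 0. Lengths are in m, angles in rad, forces in N, time in s.
With the tool pointing down it reaches from about 0.2 to 0.875 m from the base axis. Payload 3.4 kg.
Tool frame: the origin (TCP) lies at the very end of the fingers, on their centre line; the grasp point (between the pads) lies 19 mm behind it; z points along the fingers, y is the line along which they close (so a half turn about z gives the same grasp; the last joint's range is limited). The gripper opens to 94 mm and grips with 3 to 60 N. Pads are 16 mm wide; open, the fingers measure 119 mm over their backs; the gripper's body (75 mm by 177 mm) begins 78 mm behind the grasp point.
Start: joints at [-1.445, 0.276, 1.505, -0, 1.361, -0.121], TCP at [0.14, -0.558, 0.205] pointing down, gripper open.
Joint ranges: [-2.89, 2.89], [-0.75, 2.08], [0.22, 2.7], [-1.18, 4.32], [0.11, 2.71], [-2.7, 2.7]. Speed limits (rad/s): [2.57, 2.57, 3.14, 3.14, 3.14, 3.14].

INTERFACE

Orientations are given as a unit quaternion [w, x, y, z].
In Python, from workcell import manip, optics, workorder gives the robot as it stands.
- The arm moves only by the tool jog_arm, never from a script. Its argument "motion" is one flat list of numbers, 7 for each row, row after row: the closure, from 0 (fully open) to 1 (shut), then the shift along the tool's x, y, z in cm, then the turn, a rotation vector about the tool's x, y, z in degrees. A call has 1 to 10 rows; each row is the pose to reach, as a shift and turn from the pose commanded when the call began, along the tool's axes at that moment; what a row does not reach only later rows make up. A row lasts 1/8 s, in which the tool goes at most 62.5 mm and 10.7 degrees, less where a joint would pass 70% of its speed; a pose out of reach is approached as far as the arm can. A call with a gripper value outside its range is refused whole. The fingers move at their own pace and stop on an object; "grip_force" is the grip in N (left out, the last holds). Time passes only in rows, so rows that repeat a pose let the fingers close. It gives the time, the measured TCP pose, the force, the opening and the grip force at its end, in the units of the state.
- manip.state(): the state, without advancing time (a new reading comes with each control period).
- optics.read_camera(name): name is "scene" or "side" or "wrist"; returns the picture (384x512x3 uint8, blue, green, red); there is no depth.
- optics.calibration(name): a dict with "fovy" (degrees; the focal length in pixels is half the picture's height over the tangent of half this angle, whatever the lens; pixels are square), "cx", "cy" (the principal point, pixels), "T" (4x4, takes a point from camera to world coordinates); the wrist camera has in their place "mount" (4x4, takes a point from camera to tool coordinates, whose origin is the TCP and whose axes are the flange's). Camera axes: x right, y up, looking along -z (the intrinsics and any distortion apply to the point x, -y, -z); pixel columns grow to the right and rows downward; lengths in m; the calibration is good to about 2 mm. A picture is of the moment at which its call begins: read the wrist's pose just before it. calibration takes no time and is no camera call.
- workorder.job_done(): hands the job in; it is judged then, once.
The state is a dict: "t": time; "joint_pos": joint angles; "qvel": joint speeds; "tau": joint torques, N m; "position": TCP position; "orientation": TCP orientation; "force": force on the tool from outside, world axes, zero at the start; "torque": the same for the moment, N m; "gripper_width": finger opening in m; "grasp_force": force on a finger pad.
Only numpy, scipy, OpenCV 4.12 (cv2) and the standard library are available. Lean on these libraries where they do the work, as an engineer would, in place of code of your own. Each camera call takes 0.05 s, during which the arm holds its last target. There are 200 camera calls.

## Working session

There is one attempt and no reset: what is moved stays moved. The work goes in short steps, Python scripts to look and compute and a tool call to move; the robot and the scene stay as the last step left them, time stands still between calls to the robot, and variables do not carry over. Pictures are saved under pics/ and viewed, at most 10 in all, crops included, and the job is handed in when it is done.

Besides the shell and the picture viewer there is one more tool, called after "Call:" in YAML: its name, and indented under it one key for each argument. jog_arm: Moves the arm, as the interface text tells. Its arguments: {"type":"object","properties":{"motion":{"type":"array"},"grip_force":{"type":"number"}},"required":["motion"]}

```bash
mkdir -p pics; cat > snap.py <<'E'
from workcell import manip, optics, workorder
import numpy as np, cv2, sys
E
python3 - <<'E'
from snap import *
a=optics.read_camera("scene");b=optics.read_camera("side")
cv2.imwrite("pics/scene0.png",a);cv2.imwrite("pics/side0.png",b)
for n in("scene","side","wrist"):
    print(n,optics.calibration(n))
s=manip.state();print(s)
E
```

```text
scene {'fovy': 54.740678996222954, 'cx': 249.209078699548, 'cy': 193.01355827262552, 'T': array([[-0.43359994, -0.70753538,  0.55801861,  1.11245015],
       [ 0.90101351, -0.3315744 ,  0.27970175,  0.20584861],
       [-0.0128742 ,  0.62406097,  0.78126958,  0.94671226],
       [ 0.        ,  0.        ,  0.        ,  1.        ]])}
side {'fovy': 52.835341670779066, 'cx': 257.0992538437049, 'cy': 184.02872358925873, 'T': array([[-0.49114404, -0.74086547,  0.45814396,  1.11876622],
       [ 0.87104747, -0.42214101,  0.25114392,  0.24717523],
       [ 0.00733749,  0.52241297,  0.85266104,  1.17352421],
       [ 0.        ,  0.        ,  0.        ,  1.        ]])}
wrist {'fovy': 69.43358689447443, 'cx': 252.11062810625756, 'cy': 188.8667368265787, 'mount': array([[-6.33011043e-05,  9.64075925e-01,  2.65626820e-01,
         7.75125280e-02],
       [ 9.99999889e-01, -6.31685386e-05,  4.67574639e-04,
        -3.80130397e-04],
       [ 4.67556711e-04,  2.65626820e-01, -9.64075813e-01,
        -1.77785468e-01],
       [ 0.00000000e+00,  0.00000000e+00,  0.00000000e+00,
         1.00000000e+00]])}
{'t': 0.1, 'joint_pos': array([-1.44501559e+00,  2.76498901e-01,  1.50596588e+00,  1.86370144e-05,
        1.36071457e+00, -1.20995863e-01]), 'qvel': array([ 0.000971  , -0.00127134, -0.00229749, -0.00060315,  0.00028541,
       -0.00024207]), 'tau': array([ 1.19722008e-03, -4.05457807e+01, -2.37781066e+01,  7.02499878e-02,
        2.98513903e-02, -4.69930774e-05]), 'position': array([ 0.14040183, -0.55708184,  0.20472619]), 'orientation': array([-7.93368953e-04,  9.92397245e-01,  1.23073471e-01,  7.21402359e-06]), 'force': array([-0.38589418, -0.74275592,  0.67927888]), 'torque': array([ 0.00271075, -0.00707473,  0.01336211]), 'grasp_force': 0.0, 'gripper_width': 0.09400208769026323}
```

View pics/scene0.png

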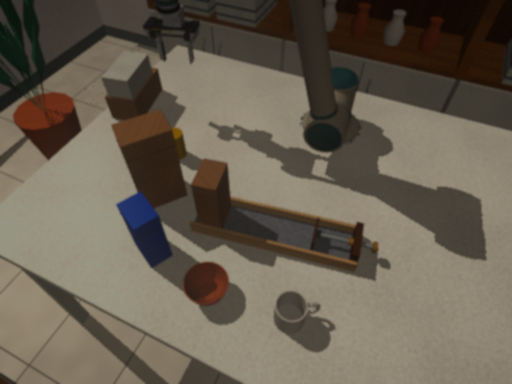

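View pics/side0.png

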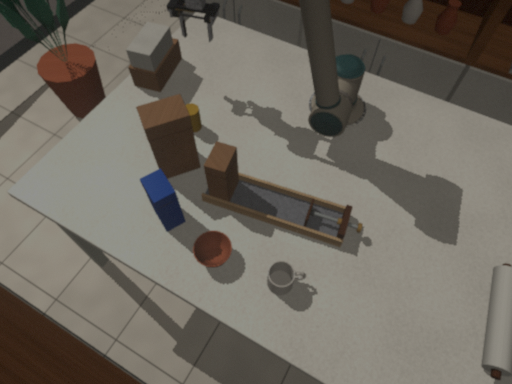

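Candidates: small brown box in the cradle (scene 212,195), large brown box (150,160), blue box (145,230), and a brown and grey stack far off (133,85). The description picks the one in the cradle; checking it in a close crop.

```bash
cat >> snap.py <<'E'
def ray(n,px):
    c=optics.calibration(n);f=192/np.tan(np.radians(c["fovy"])/2);T=c["T"]
    d=T[:3,:3]@np.array([(px[0]-c["cx"])/f,-(px[1]-c["cy"])/f,-1]);return T[:3,3],d
def plane(n,px,z):
    o,d=ray(n,px);return o+d*(z-o[2])/d[2]
def proj(n,P):
    c=optics.calibration(n);f=192/np.tan(np.radians(c["fovy"])/2);T=np.linalg.inv(c["T"])
    p=T@np.append(P,1);return np.array([c["cx"]-f*p[0]/p[2],c["cy"]+f*p[1]/p[2]])
E
python3 - <<'E'
from snap import *
a=cv2.imread("pics/scene0.png");c=cv2.resize(a[150:280,175:390],None,fx=3.7,fy=3.7,interpolation=cv2.INTER_CUBIC)
cv2.imwrite("pics/crop0.png",cv2.convertScaleAbs(c,alpha=1.6))
print(proj("scene",[0,0,0]),proj("scene",[.1404,-.557,.2047]),proj("side",[0,0,0]))
E
```

```text
[330.04790148 123.82118244] [178.03254167  60.37078962] [336.97503472 105.48504601]
```

View pics/crop0.png

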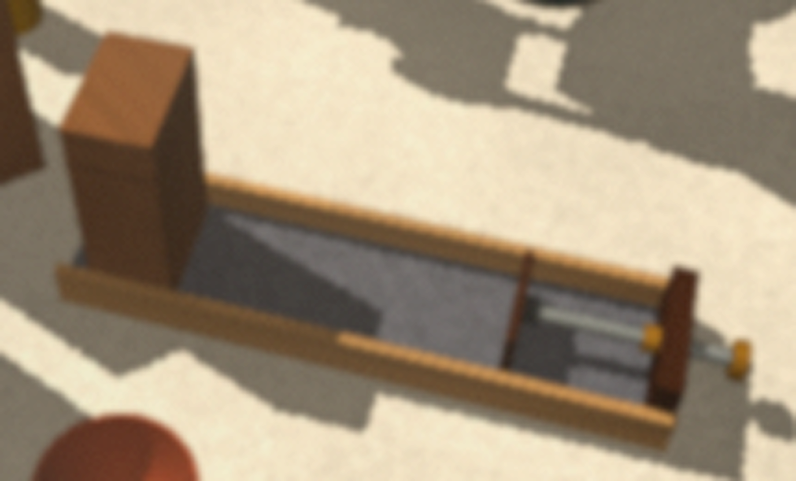

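The crop confirms a plain brown box standing at the cradle's left end. Its top corners in the crop are (110,33), (193,48), (152,150), (65,130). The pad is near (517,310) and the bracket near (675,340).

```bash
python3 - <<'E'
from snap import *
np.set_printoptions(precision=4,suppress=True)
q=lambda x,y,z:plane("scene",(x/3.7+175-.4,y/3.7+150-.4),z)
t=[q(x,y,.212) for x,y in((110,33),(193,48),(152,150),(65,130))]
print("top",np.array(t),np.mean(t,0)); print([np.linalg.norm(t[i]-t[i-1]) for i in range(4)])
nl=q(58,265,.042);nr=q(672,418,.042);fl=q(208,177,.042);fr=q(660,280,.042)
print("nearrail",nl,nr,np.linalg.norm(nl-nr),"far",fl,fr)
u=(nr-nl)/np.linalg.norm(nr-nl);u2=(fr-fl)/np.linalg.norm(fr-fl)
print(u,u2,np.cross(u,fl-nl))
for n,p in dict(brfar=(683,268),brfar2=(698,270),brnear=(655,372),padf=(528,253),padn=(508,345)).items():print(n,q(*p,.072))
# box mask in side: brown cradle box
E
```

```text
top [[ 0.5308 -0.2213  0.212 ]
 [ 0.5182 -0.1583  0.212 ]
 [ 0.6156 -0.1388  0.212 ]
 [ 0.6256 -0.2028  0.212 ]] [ 0.5725 -0.1803  0.212 ]
[np.float64(0.09665748715350168), np.float64(0.06424916739804641), np.float64(0.09930295316412749), np.float64(0.0647257798071015)]
nearrail [ 0.6361 -0.2293  0.042 ] [0.5604 0.2484 0.042 ] 0.4837361264306162 far [ 0.5062 -0.162   0.042 ] [0.4464 0.2072 0.042 ]
[-0.1564  0.9877 -0.    ] [-0.1599  0.9871  0.    ] [-0.      0.      0.1177]
brfar [0.4503 0.2199 0.072 ]
brfar2 [0.4473 0.2308 0.072 ]
brnear [0.5477 0.2259 0.072 ]
padf [0.4874 0.1084 0.072 ]
padn [0.5716 0.1223 0.072 ]
```

```bash
python3 - <<'E'
from snap import *
np.set_printoptions(precision=3,suppress=True)
def tri(p,q):
    o,d=ray("scene",p);a,b=ray("side",q);M=np.c_[d,-b];s=np.linalg.lstsq(M,a-o,rcond=None)[0];return (o+d*s[0]+a+b*s[1])/2,np.linalg.norm(o+d*s[0]-a-b*s[1])
print("big base",plane("scene",(161,207),0),plane("scene",(186,193),0),plane("side",(163,177),0),plane("side",(198,168),0))
print("big top",tri((114,127),(139,107)),tri((165,111),(185,98)))
print("candle",tri((177,129),(193,105)),plane("side",(194,108),.1))
print("blue base",plane("scene",(151,265),0),plane("scene",(171,258),0),"bowl",plane("scene",(206,277),.06))
print("box top c side", [plane("side",p,.212) for p in((212,146),(238,151))])
E
```

```text
big base [ 0.607 -0.363  0.   ] [ 0.524 -0.321  0.   ] [ 0.63  -0.407  0.   ] [ 0.535 -0.32   0.   ]
big top (array([ 0.553, -0.502,  0.24 ]), np.float64(0.0027297151293806422)) (array([ 0.493, -0.353,  0.303]), np.float64(0.003192234844423539))
candle (array([ 0.349, -0.453,  0.087]), np.float64(0.0033590683913489287)) [ 0.37  -0.434  0.1  ]
blue base [ 0.79  -0.272  0.   ] [ 0.747 -0.233  0.   ] bowl [ 0.778 -0.092  0.06 ]
box top c side [array([ 0.551, -0.226,  0.212]), array([ 0.527, -0.146,  0.212])]
```

Call:
jog_arm:
  motion: [0.5, 0, 0, -6, 0, 0, -10, 0.5, 0, 0, -12, 0, 0, -20, 0.5, 4, -2, -17, 0, 0, -30, 0.5, 9, -4, -19, 0, 0, -40, 0.5, 14, -6, -19, 0, 0, -50, 0.5, 19, -8, -19, 0, 0, -60, 0.5, 24, -10, -19, 0, 0, -70, 0.5, 29, -12, -19, 0, 0, -80, 0.5, 34, -14, -19, 0, 0, -85, 0.5, 39, -16, -19, 0, 0, -85]

```text
t: 1.35
position: [0.4807, -0.3059, 0.3951]
orientation: [-0.0, 0.648, 0.761, -0.0]
force: [0.5, -1.0, 0.2]
gripper_width: 0.0473
grasp_force: 0.0
```

Call:
jog_arm:
  motion: [0.5, 2, 5, 0, 0, 0, 0, 0.5, 4.6, 11.1, 0, 0, 0, 0, 0.5, 4.6, 11.1, 0, 0, 0, 0, 0.5, 4.6, 11.1, 0, 0, 0, 0]

```text
t: 1.85
position: [0.5817, -0.244, 0.3947]
orientation: [-0.001, 0.648, 0.761, -0.001]
force: [-0.5, -0.7, 0.2]
gripper_width: 0.0467
grasp_force: 0.0
```

```bash
python3 - <<'E'
from snap import *
s=manip.state();a=optics.read_camera("wrist");cv2.imwrite("pics/w0.png",a);print(s["position"],s["orientation"],s["force"])
E
```

```text
[ 0.58165138 -0.24403698  0.39469018] [-7.61204764e-04  6.48243018e-01  7.61432901e-01 -5.89193644e-04] [-0.48314533 -0.66625185  0.20210659]
```

View pics/w0.png

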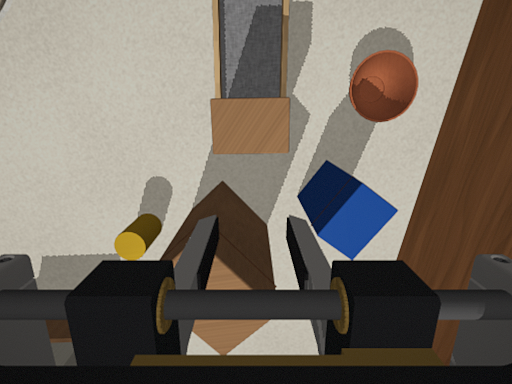

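```bash
cat >> snap.py <<'E'
from scipy.spatial.transform import Rotation as R
def wplane(px,z,s):
    c=optics.calibration("wrist");f=192/np.tan(np.radians(c["fovy"])/2);M=c["mount"]
    w,x,y,zz=s["orientation"];Q=R.from_quat([x,y,zz,w]).as_matrix()
    o=Q@M[:3,3]+s["position"];d=Q@M[:3,:3]@np.array([(px[0]-c["cx"])/f,-(px[1]-c["cy"])/f,-1])
    return o+d*(z-o[2])/d[2]
E
python3 - <<'E'
from snap import *
np.set_printoptions(precision=4,suppress=True)
s=manip.state()
t=np.array([wplane(p,.212,s) for p in((211,99),(288,97),(289,153),(214,153))]);print(t,t.mean(0),[np.linalg.norm(t[i]-t[i-1]) for i in range(4)])
for z,p in dict(rail=((.042),(218,5)),).values():print(wplane(p,z,s))
for p in((217,60),(287,60),(287,10)):print("rail",wplane(p,.042,s))
print("big base corner",wplane((222,182),0,s));
for h in(.2,.25,.3):print("big top near corner?",h,wplane((274,287),h,s),wplane((225,355),h,s))
E
```

```text
[[ 0.5158 -0.1599  0.212 ]
 [ 0.6097 -0.1424  0.212 ]
 [ 0.6243 -0.2104  0.212 ]
 [ 0.5277 -0.2259  0.212 ]] [ 0.5694 -0.1847  0.212 ] [np.float64(0.06710772791381814), np.float64(0.09546357613631655), np.float64(0.06953079206893654), np.float64(0.0978524355072213)]
[ 0.4844 -0.0048  0.042 ]
rail [ 0.4933 -0.0894  0.042 ]
rail [ 0.6151 -0.07    0.042 ]
rail [0.6003 0.0062 0.042 ]
big base corner [ 0.5277 -0.3188  0.    ]
big top near corner? 0.2 [ 0.6433 -0.4193  0.2   ] [ 0.5858 -0.5609  0.2   ]
big top near corner? 0.25 [ 0.6334 -0.3856  0.25  ] [ 0.5836 -0.5082  0.25  ]
big top near corner? 0.3 [ 0.6234 -0.3519  0.3   ] [ 0.5813 -0.4555  0.3   ]
```

The wrist view shows the small box top at (211–289, 97–153). The bowl is off to the right, and the large box stands behind the gripper, which clears it by about 30 mm. Next I descend behind the box.

Call:
jog_arm:
  motion: [0.5, 0, 0, 5, 0, 0, 0, 0.5, 0, 0, 10, 0, 0, 0, 0.5, 0, 0, 15, 0, 0, 0, 0.5, 0, 0, 18, 0, 0, 0, 0.5, 0, 0, 21, 0, 0, 0, 0.5, 0, 0, 21, 0, 0, 0, 0.5, 0, 0, 21, 0, 0, 0]

```text
t: 2.78
position: [0.5818, -0.2453, 0.1872]
orientation: [0.001, 0.649, 0.761, 0.0]
force: [-0.5, -0.7, 0.2]
gripper_width: 0.047
grasp_force: 0.0
```

Call:
jog_arm:
  motion: [0.5, 0.5, 0, 0, 0, 0, 0, 0.5, 1, 0, 0, 0, 0, 0, 0.5, 1.5, 0, 0, 0, 0, 0, 0.5, 2, 0, 0, 0, 0, 0, 0.5, 2.5, 0, 0, 0, 0, 0, 0.5, 3, 0, 0, 0, 0, 0, 0.5, 3.5, 0, 0, 0, 0, 0, 0.5, 4, 0, 0, 0, 0, 0]

```text
t: 3.78
position: [0.5754, -0.2042, 0.1854]
orientation: [-0.0, 0.649, 0.761, -0.0]
force: [-0.2, -0.9, 0.4]
gripper_width: 0.0468
grasp_force: 0.3
```

```bash
python3 - <<'E'
from snap import *
a=optics.read_camera("scene");cv2.imwrite("pics/s1.png",cv2.convertScaleAbs(cv2.resize(a[110:280,140:390],None,fx=3,fy=3),alpha=1.5))
E
```

```text
(no output)
```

View pics/s1.png

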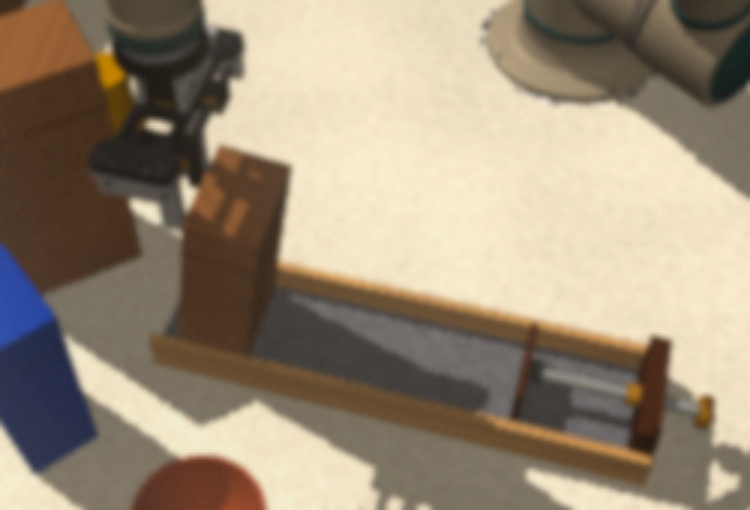

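The box is leaning forward without sliding; its top now runs from (185,230) to (290,165) in the crop. I'll keep pushing.

Call:
jog_arm:
  motion: [0.5, 0.5, 0, 0, 0, 0, 0, 0.5, 1, 0, 0, 0, 0, 0, 0.5, 1.5, 0, 0, 0, 0, 0, 0.5, 2, 0, 0, 0, 0, 0, 0.5, 2.5, 0, 0, 0, 0, 0, 0.5, 3, 0, 0, 0, 0, 0, 0.5, 3.5, 0, 0, 0, 0, 0, 0.5, 4, 0, 0, 0, 0, 0, 0.5, 4.5, 0, 0, 0, 0, 0, 0.5, 5, 0, 0, 0, 0, 0]

```text
t: 5.08
position: [0.5675, -0.1549, 0.1854]
orientation: [0.0, 0.649, 0.761, -0.0]
force: [0.4, -0.4, -0.6]
gripper_width: 0.0472
grasp_force: 0.0
```

Call:
jog_arm:
  motion: [0.5, 0.3, 0, 0, 0, 0, 0, 0.5, 0, 0, 0, 0, 0, 0, 0.5, -1, 0, 0, 0, 0, 0, 0.5, -2, 0, 0, 0, 0, 0, 0.5, -4, 0, 0, 0, 0, 0, 0.5, -6, 0, 0, 0, 0, 0, 0.5, -8, 0, 0, 0, 0, 0]

```text
t: 5.95
position: [0.5805, -0.2362, 0.1854]
orientation: [0.0, 0.649, 0.761, -0.0]
force: [-0.5, 0.1, 0.0]
gripper_width: 0.0471
grasp_force: 0.0
```

```bash
python3 - <<'E'
from snap import *
a=optics.read_camera("scene");cv2.imwrite("pics/s2.png",cv2.convertScaleAbs(cv2.resize(a[110:280,140:390],None,fx=3,fy=3),alpha=1.5))
E
```

```text
(no output)
```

View pics/s2.png

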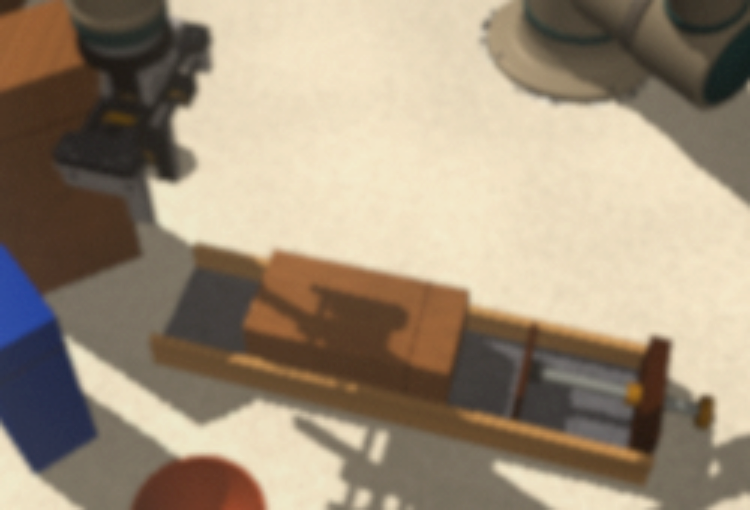

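The box lies flat in the cradle, with its upper-face corners at about (273,250), (468,290), (447,362) and (246,326) in the crop. The pad's top edge runs from (533,325) to (515,400).

```bash
python3 - <<'E'
from snap import *
np.set_printoptions(precision=4,suppress=True)
u=np.array([-.16,.987]);v=np.array([-.987,-.16])
for n,x,y,z in(("b",273,250,.082),("f",468,290,.082),("f",447,362,.082),("b",246,326,.082),("pad",533,325,.072),("pad",517,395,.072),("brk",648,342,.072)):
    p=plane("scene",(x/3+140-.33,y/3+110-.33),z);print(n,p,"u",p[:2]@u,"v",p[:2]@v)
p=manip.state()["position"][:2];print(p@u,p@v)
E
```

```text
b [ 0.5183 -0.1539  0.082 ] u -0.23481757070457202 v -0.48693796257832306
f [0.4822 0.0395 0.082 ] u -0.038167936352702915 v -0.48228102120888255
f [0.5674 0.052  0.082 ] u -0.03949910250726987 v -0.5682888815091948
b [ 0.6107 -0.1346  0.082 ] u -0.23052964671153667 v -0.5812201458291509
pad [0.4874 0.1085 0.072 ] u 0.029146691309703935 v -0.49845349511479403
pad [0.567  0.1209 0.072 ] u 0.028644966026859866 v -0.5789790197003027
brk [0.46   0.2125 0.072 ] u 0.1361231854898427 v -0.48800131568961297
-0.32890196612189554 -0.5352189530469761
```

Call:
jog_arm:
  motion: [0.5, 1.5, 0, 0, 0, 0, 0, 0.5, 3, 0, 3, 0, 0, 0, 0.5, 3.5, 0, 7, 0, 0, 0, 0.5, 3.5, 0, 11, 0, 0, 0, 0.5, 3.5, 0, 14, 0, 0, 0, 0.5, 3.5, 0, 15.5, 0, 0, 0, 0.5, 3.5, 0, 15.5, 0, 0, 0, 0.5, 3.5, 0, 15.5, 0, 0, 0]

```text
t: 7.0
position: [0.5757, -0.1998, 0.0318]
orientation: [0.001, 0.648, 0.761, 0.0]
force: [0.4, -0.4, -0.4]
gripper_width: 0.0473
grasp_force: 0.0
```

Call:
jog_arm:
  motion: [0.5, 0.5, 0, 0, 0, 0, 0, 0.5, 1, 0, 0, 0, 0, 0, 0.5, 1.5, 0, 0, 0, 0, 0, 0.5, 2, 0, 0, 0, 0, 0, 0.5, 2.5, 0, 0, 0, 0, 0, 0.5, 3, 0, 0, 0, 0, 0, 0.5, 3.5, 0, 0, 0, 0, 0, 0.5, 4, 0, 0, 0, 0, 0, 0.5, 4.5, 0, 0, 0, 0, 0, 0.5, 5, 0, 0, 0, 0, 0]

```text
t: 8.25
position: [0.5668, -0.1505, 0.0304]
orientation: [0.0, 0.648, 0.761, -0.0]
force: [0.5, -1.4, -1.3]
gripper_width: 0.0466
grasp_force: 0.8
```

Call:
jog_arm:
  motion: [0.5, 0.4, 0, 0, 0, 0, 0, 0.5, 0.8, 0, 0, 0, 0, 0, 0.5, 1.2, 0, 0, 0, 0, 0, 0.5, 1.6, 0, 0, 0, 0, 0, 0.5, 2, 0, 0, 0, 0, 0, 0.5, 2.4, 0, 0, 0, 0, 0, 0.5, 2.8, 0, 0, 0, 0, 0, 0.5, 3.2, 0, 0, 0, 0, 0, 0.5, 3.6, 0, 0, 0, 0, 0]

```text
t: 9.38
position: [0.561, -0.1145, 0.0305]
orientation: [0.0, 0.649, 0.761, -0.0]
force: [-0.2, -0.8, -0.5]
gripper_width: 0.047
grasp_force: 0.8
```

Call:
jog_arm:
  motion: [0.5, 0.2, 0, 0, 0, 0, 0, 0.5, 0.4, 0, 0, 0, 0, 0, 0.5, 0.6, 0, 0, 0, 0, 0, 0.5, 0.8, 0, 0, 0, 0, 0]

```text
t: 9.88
position: [0.5598, -0.1069, 0.0304]
orientation: [0.0, 0.649, 0.761, -0.0]
force: [-0.0, -1.7, -1.1]
gripper_width: 0.0473
grasp_force: 0.8
```

Call:
jog_arm:
  motion: [0.5, 0.1, 0, 0, 0, 0, 0, 0.5, 0.2, 0, 0, 0, 0, 0, 0.5, 0.3, 0, 0, 0, 0, 0, 0.5, 0.4, 0, 0, 0, 0, 0]

```text
t: 10.38
position: [0.5591, -0.1029, 0.0305]
orientation: [0.0, 0.649, 0.761, -0.0]
force: [0.3, -0.9, -0.9]
gripper_width: 0.0473
grasp_force: 0.8
```

Call:
jog_arm:
  motion: [0.5, 0.1, 0, 0, 0, 0, 0, 0.5, 0.2, 0, 0, 0, 0, 0, 0.5, 0.3, 0, 0, 0, 0, 0]

```text
t: 10.75
position: [0.5587, -0.1, 0.0305]
orientation: [0.0, 0.649, 0.761, -0.0]
force: [-0.8, -2.1, -0.8]
gripper_width: 0.047
grasp_force: 0.9
```

Call:
jog_arm:
  motion: [0.5, 0.1, 0, 0, 0, 0, 0, 0.5, 0.2, 0, 0, 0, 0, 0]

```text
t: 11.0
position: [0.5583, -0.098, 0.0305]
orientation: [0.0, 0.649, 0.761, -0.0]
force: [0.2, -3.0, 0.8]
gripper_width: 0.047
grasp_force: 1.0
```

Call:
jog_arm:
  motion: [0.5, 0.1, 0, 0, 0, 0, 0, 0.5, 0.2, 0, 0, 0, 0, 0]

```text
t: 11.25
position: [0.558, -0.096, 0.0305]
orientation: [0.0, 0.649, 0.761, -0.0]
force: [0.8, -1.7, -1.1]
gripper_width: 0.0469
grasp_force: 0.7
```

Call:
jog_arm:
  motion: [0.5, 0.1, 0, 0, 0, 0, 0, 0.5, 0.2, 0, 0, 0, 0, 0]

```text
t: 11.5
position: [0.5579, -0.0945, 0.0305]
orientation: [0.0, 0.648, 0.761, -0.0]
force: [-0.5, -4.0, -0.7]
gripper_width: 0.0469
grasp_force: 2.0
```

Call:
jog_arm:
  motion: [0.5, 0.1, 0, 0, 0, 0, 0, 0.5, 0.1, 0, 0, 0, 0, 0]

```text
t: 11.75
position: [0.5578, -0.0938, 0.0306]
orientation: [0.001, 0.648, 0.761, -0.0]
force: [0.0, -4.2, 0.3]
gripper_width: 0.0469
grasp_force: 2.6
```

Call:
jog_arm:
  motion: [0.5, 0.05, 0, 0, 0, 0, 0, 0.5, 0.1, 0, 0, 0, 0, 0, 0.5, 0.1, 0, 0, 0, 0, 0]

```text
t: 12.12
position: [0.5578, -0.0934, 0.0307]
orientation: [0.001, 0.648, 0.761, -0.001]
force: [-0.1, -6.3, 0.1]
gripper_width: 0.0471
grasp_force: 3.2
```

Call:
jog_arm:
  motion: [0.5, 0.05, 0, 0, 0, 0, 0, 0.5, 0.05, 0, 0, 0, 0, 0, 0.5, 0.05, 0, 0, 0, 0, 0, 0.5, 0.05, 0, 0, 0, 0, 0, 0.5, 0.05, 0, 0, 0, 0, 0, 0.5, 0.05, 0, 0, 0, 0, 0, 0.5, 0.05, 0, 0, 0, 0, 0, 0.5, 0.05, 0, 0, 0, 0, 0]

```text
t: 13.12
position: [0.5577, -0.0931, 0.0307]
orientation: [0.001, 0.648, 0.761, -0.001]
force: [0.3, -7.1, -0.0]
gripper_width: 0.0471
grasp_force: 3.4
```

Call:
jog_arm:
  motion: [0.5, -0.05, 0, 0, 0, 0, 0, 0.5, -0.1, 0, 0, 0, 0, 0, 0.5, -0.15, 0, 0, 0, 0, 0, 0.5, -0.2, 0, 0, 0, 0, 0, 0.5, -0.25, 0, 0, 0, 0, 0, 0.5, -0.3, 0, 0, 0, 0, 0, 0.5, -0.4, 0, 0, 0, 0, 0, 0.5, -0.6, 0, 0, 0, 0, 0, 0.5, -1, 0, 0, 0, 0, 0, 0.5, -2, 0, 0, 0, 0, 0]

```text
t: 14.38
position: [0.5604, -0.1114, 0.0304]
orientation: [-0.0, 0.648, 0.761, -0.0]
force: [0.6, -0.5, -0.9]
gripper_width: 0.047
grasp_force: 0.0
```

Call:
jog_arm:
  motion: [0.5, -2, 0, 0, 0, 0, 0, 0.5, -3, 0, -3, 0, 0, 0, 0.5, -3, 0, -7, 0, 0, 0, 0.5, -3, 0, -12, 0, 0, 0, 0.5, -3, 0, -17, 0, 0, 0, 0.5, -3, 0, -17, 0, 0, 0, 0.5, -3, 0, -17, 0, 0, 0]

```text
t: 15.25
position: [0.5649, -0.1418, 0.1999]
orientation: [-0.0, 0.649, 0.761, -0.0]
force: [0.0, 0.7, 0.4]
gripper_width: 0.047
grasp_force: 0.0
```

```bash
python3 - <<'E'
from snap import *
s=manip.state();print(s["position"],s["force"])
a=optics.read_camera("scene");b=optics.read_camera("wrist")
c=cv2.resize(a[170:260,200:390],None,fx=4.2,fy=4.2,interpolation=cv2.INTER_CUBIC);cv2.imwrite("pics/s3.png",cv2.convertScaleAbs(c,alpha=1.5))
cv2.imwrite("pics/w3.png",b)
E
```

```text
[ 0.5648611  -0.14175332  0.1999337 ] [0.01121723 0.65068629 0.36382919]
```

View pics/s3.png

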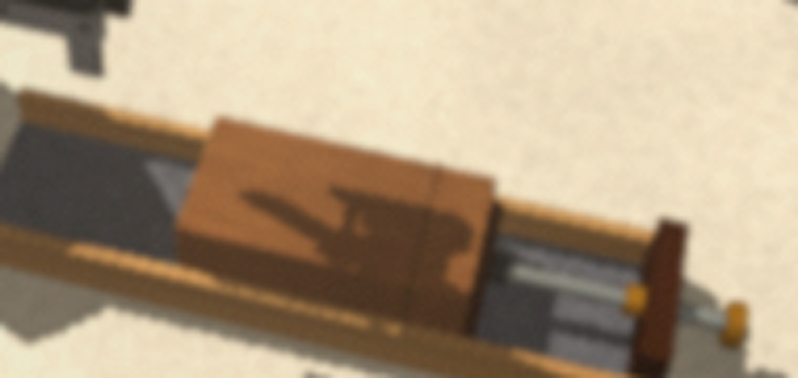

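View pics/w3.png

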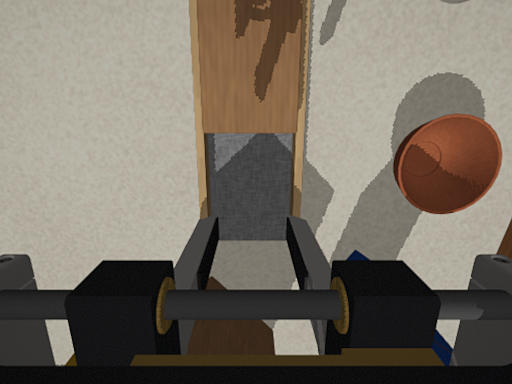

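The scene crop shows the box's top end directly against the pad at about (497,195). The wrist view shows it square and centred in the channel, with its bottom edge at (204–297, 133). The fingers are clear, so I'm handing in.

```bash
python3 -c "
from workcell import workorder
print(workorder.job_done())"
```

```text
the job is handed in; nothing more can be done
None
```

The box was toppled and slid until it pressed the sprung pad with about 5 N (estimated from the wrist force), then left lying flat against the pad with the fingers clear; the job is handed in, with no verdict returned.

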